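Unlock the stamp pot and take its cover off

TASK

Open the locked steel pot: pull its spring pin up, turn it anticlockwise into the rest notch and let go so that it stays out, then twist the cover about a quarter turn anticlockwise while it still sits on the pot, until it is free of the claws, and lift it off. Set the cover down gently, handle up, on the middle of the wooden chopping board and let go, leaving the pin parked out and the other things on the table where they stand.

Things in the scene. Friction and masses are not known exactly. Their poses are not given: they have to be found in the camera images.
- pot: Steel drum, 140 mm across, rim 80 mm above the table, on a plywood base 290 x 170 x 12 mm, fixed. Origin: on the drum's axis at the table's surface; z up; +x points to the spring pin (vertical, at x = 125 mm). Two dark claws outside the rim, 105 to 160 and 285 to 340 degrees anticlockwise from +x, up to 95 mm from the axis and 98 mm above the table, hook over the cover's lugs.
- collar: Castellated steel collar around the pin, 52 mm across, 28 mm high, fixed to the pot; origin: centre of its underside, 106 mm above the table, on the pin's axis; x as the pot's. It stands on an aluminium bracket 56 mm wide that reaches over the cover's tongue, 98 to 177 mm from the drum's axis. Deep slot along its x; rest notch, 4 mm deep, 60 degrees anticlockwise from it.
- pin_bar (a point): Centre of the pin's black T-bar, the thing to grasp, across its width: 70 mm long along the point's x, 15 mm wide along y, 22 mm high along z (vertical). With the pin down it is 159 mm above the table and lies along the pot's x. It rises and turns with the pin. Below it a neck 16 mm thick; with the pin down the collar's top is 14 mm under the bar's underside.
- pin_lift (a joint): Height of the spring pin, m: 0 locked (foot in the fork of the cover's tongue, thin cross-bar down in the collar's deep slot); at 0.026 the cross-bar clears the collar's top and can be turned; about 0.022 in the rest notch; 0.032 is the stop. A spring pushes down with 7 N at 0, 11 N at 0.03, plus 1.6 N weight. Parked, the T-bar is 192 mm high at its top.
- pin_turn (a joint): Turn of the T-bar, rad, anticlockwise from above: 0 locked (bar along the pot's x), 1.05 over the rest notch; stops at -0.1 and 1.4. Below 0.026 of lift it turns only within its slot or notch. Parked well: pin_turn 0.85 to 1.25 and pin_lift 0.018 to 0.0245.
- cover: Loose cover, about 0.4 kg: disc 140 mm across, 8 mm thick, over a plug 124 mm across, 12 mm deep, in the drum. Origin: centre of the plug's flat underside (68 mm above the table when on the pot); z up; +x along a forked tongue, 34 mm wide, to 142 mm from the axis. Locked, its x is the pot's x. Turned anticlockwise 0.9 rad or more its two lugs are free and it lifts; at 1.5 the tongue meets a claw.
- cover_bar (a point): Centre of the cover's handle, a black bar above the disc's middle on two steel posts: 84 mm long along the point's x (the cover's x), 16 mm wide along y, 18 mm high; 85 mm above the cover's origin, so 153 mm above the table when on the pot. Under the bar 56 mm are free down to the disc, except at the posts 34 mm either side.
- board: Wooden chopping board, 230 x 230 x 18 mm, fixed; origin at the centre of its underside, on the table.
- board_top (a point): Centre of the board's upper face, 18 mm above the table; x and y along its sides, z up. The cover is well placed with its axis within 50 mm of this point along both.
- egg_tray: Bystander: grey egg tray with orange paint, 150 x 196 x 48 mm, origin at the centre of its underside.
- orange_paint: Bystander: orange bottle, 62 mm across, 150 mm high, origin at the centre of its underside.
- white_paint: Bystander: white bottle, 62 mm across, 150 mm high, origin at the centre of its underside.
- brush_mug: Bystander: white beaker with brushes, 80 mm across, 85 mm high, the brushes to 170 mm; origin at the centre of its underside.
- paint_brush: Bystander: brush lying flat, handle to its -x, near the table's middle; under 30 mm high.
- sponge: Bystander: yellow sponge block, 100 x 65 x 35 mm, origin at the centre of its underside.
- paint_bowl: Bystander: white bowl, 110 mm across, 45 mm high, origin at the centre of its underside.

How it is judged:
By the outcome, as a careful person would: the job done as asked, in the order asked, and still so for the second after the job is handed in, with the robot touching nothing.
It also fails if it takes over 56 s, if anything falls off the work surface, if the arm or the gripper's body presses on something with over 40 N, if the wrist force passes 120 N, or if a joint passes its speed limit or range.

ROBOT

A 6-joint arm with a two-finger parallel gripper is mounted at the origin on the work surface. World frame = base frame: x ahead of the robot, y to its left, z up, the work surface at z = 0. Lengths are in m, angles in rad, forces in N, time in s.
With the tool pointing down it reaches from about 0.25 to 0.85 m from the base axis. Payload 12.5 kg.
Tool frame: the origin (TCP) lies on the front face of the gripper's body, between the roots of the fingers; the fingertips stand 84 mm ahead of it and the grasp point (between the pads) lies 65 mm ahead of it; z points along the fingers, y is the line along which they close (so a half turn about z gives the same grasp; the last joint's range is limited). The gripper opens to 93 mm and grips with 3 to 60 N. Pads are 15 mm wide; open, the fingers measure 128 mm over their backs; the gripper's body (75 mm by 188 mm) begins 65 mm behind the grasp point.
Start: joints at [1.178, 0.351, 1.652, -0, 1.139, -0.085], TCP at [0.167, 0.524, 0.303] pointing down, gripper open.
Joint ranges: [-2.75, 2.75], [-0.79, 2.1], [0.01, 2.65], [-1.57, 4.71], [0.07, 3.14], [-2.87, 2.87]. Speed limits (rad/s): [2.22, 2.22, 2.79, 3.14, 3.14, 3.14].

INTERFACE

Orientations are given as [roll, pitch, yaw] about the fixed x, y, z axes, in that order (R = Rz(yaw) Ry(pitch) Rx(roll)).
In Python, from cell import manip, cams gives the robot as it stands.
- The arm moves only by the shell command python3 -m pendant 'ROWS' [OPENING] [FORCE]. ROWS is text: rows parted by semicolons, each of 4 numbers parted by spaces: the shift along the tool's x, y, z in cm, then the turn about the tool's z in rad. A call has 1 to 8 rows; each row is the pose to reach, as a shift and turn from the pose commanded when the call began, along the tool's axes at that moment; what a row does not reach only later rows make up. A row lasts 1/10 s, in which the tool goes at most 50 mm and 8.59 degrees, less where a joint would pass 70% of its speed; a pose out of reach is approached as far as the arm can. A call with a gripper value outside its range is refused whole. OPENING is the finger opening in cm, from 0 to 9.3, set as the call begins (- or left out, the last holds). The fingers move at their own pace and stop on an object; FORCE is the grip in N (left out, the last holds). Time passes only in rows, so rows that repeat a pose let the fingers close. It gives the time, the measured TCP pose, the force, the opening and the grip force at its end, in the units of the state.
- manip.observe(): the state, without advancing time (a new reading comes with each control period).
- cams.camera(name): name is "scene" or "top" or "wrist"; returns the picture (384x512x3 uint8, red, green, blue); there is no depth.
- cams.camera_model(name): a dict with "fov_y" (degrees; the focal length in pixels is half the picture's height over the tangent of half this angle, whatever the lens; pixels are square), "cx", "cy" (the principal point, pixels), "k1" (the pictures are not rectified: a ray, as slopes to the right and down, at radius r is drawn at 1 + k1 r^2 times it, then the intrinsics apply), "cam_to_world" (4x4, takes a point from camera to world coordinates). Camera axes: x right, y down, z forward; pixel columns grow to the right and rows downward; lengths in m; the calibration is good to about 2 mm. A picture is of the moment at which its call begins: read the wrist's pose just before it. camera_model takes no time and is no camera call; for the wrist camera it gives the pose at the moment of the call.
- manip.finish_job(): hands the job in; it is judged then, once.
The state is a dict: "clock": time; "joints": joint angles; "joint_velocities": joint speeds; "tau": joint torques, N m; "tool_pos": TCP position; "tcp_rot": TCP orientation; "force": force on the tool from outside, world axes, zero at the start; "moment": the same for the moment, N m; "grip_width": finger opening in m; "grip_force": force on a finger pad.
Only numpy, scipy, OpenCV 4.12 (cv2) and the standard library are available. Lean on these libraries where they do the work, as an engineer would, in place of code of your own. Each camera call takes 0.05 s, during which the arm holds its last target. There are 200 camera calls.

## Working session

There is one attempt and no reset: what is moved stays moved. The work goes in short steps, Python scripts to look and compute and a shell command to move; the robot and the scene stay as the last step left them, time stands still between calls to the robot, and variables do not carry over. Pictures are saved under pics/ and viewed, at most 10 in all, crops included, and the job is handed in when it is done.

```bash
mkdir -p pics; ls
python3 - <<'E'
from cell import manip,cams
import cv2
print(manip.observe())
for n in("scene","top"):
    cv2.imwrite(f"pics/{n}0.png",cams.camera(n)[:,:,::-1]); m=cams.camera_model(n); print(n,m)
E
```

```text
pics
{'clock': 0.0, 'joints': array([ 1.17841477e+00,  3.51220894e-01,  1.65241863e+00, -1.92810681e-05,
        1.13908426e+00, -8.45482955e-02]), 'joint_velocities': array([1.67764397e-03, 8.40341655e-04, 5.03806928e-04, 3.34725553e-04,
       8.84712767e-05, 1.55330806e-03]), 'tau': array([-1.03110167e-03, -4.97304547e+01, -2.85266680e+01,  6.99209142e-02,
        2.54695775e-02, -1.01867790e-04]), 'tool_pos': array([0.16650537, 0.52393554, 0.30221185]), 'tcp_rot': array([-3.14046409e+00, -7.80807719e-05,  2.83376743e+00]), 'force': array([-0.09023786,  0.01700451,  0.57646085]), 'moment': array([0.00187371, 0.02747736, 0.06277783]), 'grip_force': 0.0, 'grip_width': 0.09306575414344384}
scene {'fov_y': 57.83800445416912, 'cx': 252.3140149723978, 'cy': 188.59524744686502, 'k1': -0.005669535475585754, 'cam_to_world': array([[ 0.38635984,  0.59103467, -0.70809893,  1.31899834],
       [ 0.92233008, -0.2523749 ,  0.29259892, -0.37753003],
       [-0.00577029, -0.76614942, -0.64263658,  0.86921096],
       [ 0.        ,  0.        ,  0.        ,  1.        ]])}
top {'fov_y': 47.07564416232283, 'cx': 253.11756147743873, 'cy': 193.4753396325559, 'k1': -0.02977772194574638, 'cam_to_world': array([[ 0.022289  , -0.99675823,  0.07730605,  0.37164309],
       [-0.99974488, -0.02250493, -0.00192294, -0.01712244],
       [ 0.00365648, -0.07724346, -0.99700556,  1.7808202 ],
       [ 0.        ,  0.        ,  0.        ,  1.        ]])}
```

View pics/top0.png

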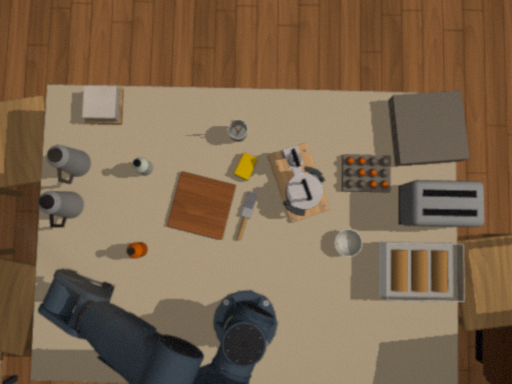

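View pics/scene0.png

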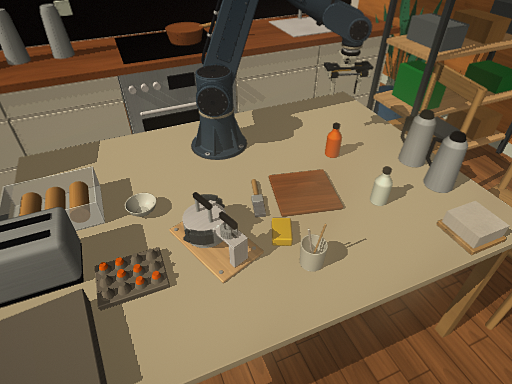

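The top view shows the pot at about (303,189), its pin at (292,157) and the board at (202,205). In the scene view the cover bar is near (202,200) and the pin bar near (228,208). Next I'll measure with masks.

```bash
cat > h.py <<'E'
import numpy as np,cv2
from cell import manip,cams
def ray(m,uv):
    f=192/np.tan(np.radians(m['fov_y'])/2)
    d=(np.atleast_2d(uv).astype(float)-[m['cx'],m['cy']])/f
    s=d.copy()
    for _ in range(20): s=d/(1+m['k1']*(s**2).sum(1,keepdims=True))
    T=m['cam_to_world']
    return T[:3,3],np.c_[s,np.ones(len(s))]@T[:3,:3].T
def plane(m,uv,z):
    o,D=ray(m,uv); return o+D*((z-o[2])/D[:,2:])
def tri(m1,p1,m2,p2):
    o1,d1=ray(m1,p1);o2,d2=ray(m2,p2);d1,d2=d1[0],d2[0]
    a=np.linalg.lstsq(np.c_[d1,-d2],o2-o1,rcond=None)[0]
    A,B=o1+a[0]*d1,o2+a[1]*d2
    return (A+B)/2,np.linalg.norm(A-B)
def proj(m,P):
    T=m['cam_to_world'];f=192/np.tan(np.radians(m['fov_y'])/2)
    c=(np.atleast_2d(P)-T[:3,3])@T[:3,:3];s=c[:,:2]/c[:,2:]
    return s*(1+m['k1']*(s**2).sum(1,keepdims=True))*f+[m['cx'],m['cy']]
E
python3 - <<'E'
from h import *
t=cv2.imread('pics/top0.png');s=cv2.imread('pics/scene0.png')
mt,ms=cams.camera_model('top'),cams.camera_model('scene')
def comps(im,mask,box,mn):
    x0,y0,x1,y1=box;k=np.zeros(mask.shape,np.uint8);k[y0:y1,x0:x1]=mask[y0:y1,x0:x1]
    for c in cv2.findContours(k,cv2.RETR_EXTERNAL,cv2.CHAIN_APPROX_NONE)[0]:
        if cv2.contourArea(c)>=mn: yield cv2.minAreaRect(c)
for im,m,box,th,n in((t,mt,(265,140,335,225),40,'top'),(s,ms,(165,180,265,285),35,'scene')):
    for r in comps(im,(im.max(2)<th).astype(np.uint8),box,8): 
        print(n,'black',np.round(np.r_[r[0],r[1],r[2]],1), plane(m,r[0],.16).round(3))
hsv=cv2.cvtColor(t,cv2.COLOR_BGR2HSV)
for (x,y) in((202,205),(315,205),(280,160),(303,189)): print(hsv[y,x])
k=((hsv[...,0]<14)&(hsv[...,1]>120)&(hsv[...,2]<170)).astype(np.uint8)
for r in comps(t,k,(155,160,245,250),400):
    P=plane(mt,cv2.boxPoints(r),.018);print('board',P.round(3),P.mean(0).round(4),np.linalg.norm(np.diff(P,axis=0),axis=1))
k=((hsv[...,0]<20)&(hsv[...,1]>90)&(hsv[...,2]>140)).astype(np.uint8)
P=np.argwhere(k[140:230,260:335])[:,::-1]+[260,140]
r=cv2.minAreaRect(P.astype(np.float32));Q=plane(mt,cv2.boxPoints(r),.012);print('base',Q.round(3),Q.mean(0),np.linalg.norm(np.diff(Q,axis=0),axis=1))
a=cv2.resize(t[140:225,262:342],None,fx=5,fy=5,interpolation=2);b=cv2.resize(s[180:285,165:265],None,fx=4,fy=4,interpolation=2)
o=np.zeros((425,800,3),np.uint8);o[:425,:400]=a;o[:420,400:]=b;cv2.imwrite('pics/crop.png',o)
E
```

```text
top black [305.9 189.   19.    2.5  69.4] [[ 0.518 -0.215  0.16 ]]
top black [294.8 157.8  15.8   3.2  68.2] [[ 0.634 -0.172  0.16 ]]
[ 12 179 117]
[ 14  53 167]
[ 16 121 175]
[ 11  23 154]
board [[0.372 0.322 0.018]
 [0.594 0.273 0.018]
 [0.542 0.051 0.018]
 [0.321 0.102 0.018]] [0.4575 0.1872 0.018 ] [0.227248   0.22789438 0.22658833]
base [[ 0.664 -0.075  0.012]
 [ 0.726 -0.231  0.012]
 [ 0.455 -0.332  0.012]
 [ 0.395 -0.178  0.012]] [ 0.56023101 -0.20397896  0.012     ] [0.16759203 0.2890391  0.16566511]
```

View pics/crop.png

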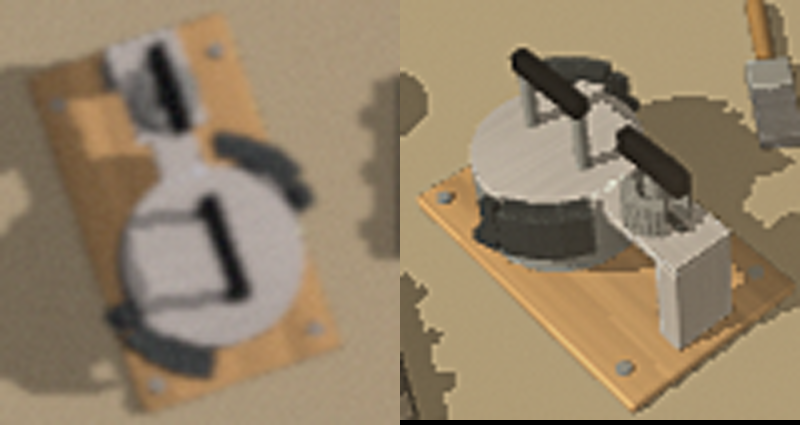

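The crop shows the pin bar centred at about (295,157.8) in the top view and (228.7,220) in the scene view. The cover bar is at (306,189) and (202,200.3). Yaw comes out at 20.4° by two routes, and the bar spacing is 124 mm against the expected 125. I'll triangulate and work out the first move.

```bash
cat >> h.py <<'E'
def go(P,yaw,st=None):
    "cm/rad shift in tool axes from the measured pose to TCP P, yaw (tool down)"
    st=st or manip.observe();y=st['tcp_rot'][2]
    d=(np.array(P)-st['tool_pos'])*100
    tz=-(yaw-y); tz=(tz+np.pi)%(2*np.pi)-np.pi
    print('x %.2f y %.2f z %.2f turn %.3f'%(d[0]*np.cos(y)+d[1]*np.sin(y),d[0]*np.sin(y)-d[1]*np.cos(y),-d[2],tz))
E
python3 - <<'E'
from h import *
mt,ms=cams.camera_model('top'),cams.camera_model('scene')
print(tri(mt,(294.9,157.8),ms,(228.5,220)),tri(mt,(306,189),ms,(202,200.3)))
go((.634,-.172,.300),.356)
E
```

```text
(array([ 0.63493102, -0.17155301,  0.15523885]), np.float64(0.0028563950280254004)) (array([ 0.51912926, -0.21596389,  0.15168654]), np.float64(0.0005180679305309116))
x -65.64 y -52.16 z 0.23 turn 2.478
```

Both heights agree with the given 159 and 153 mm. Moving above the pin.

```bash
R='-65.6 -52.2 0 2.478'; true
python3 -m pendant '-6 -5 0 0.15; -12 -10 0 0.3; -18 -14 0 0.45; -24 -19 0 0.6; -29 -23 0 0.75; -33 -26 0 0.9; -37 -29 0 1.05; -41 -32 0 1.2' 9.3
python3 - <<'E'
from h import *
go((.634,-.172,.300),.356)
E
```

```text
clock: 0.9
tool_pos: [0.3921, 0.1915, 0.3028]
tcp_rot: [3.141, -0.0, 1.628]
force: [-0.2, 1.0, -0.0]
grip_width: 0.0933
grip_force: 0.0
x -37.67 y 22.08 z 0.28 turn 1.272
```

```bash
python3 -m pendant '-4.3 2.5 0 0.15; -8.6 5 0 0.3; -13 7.5 0 0.45; -17.2 10 0 0.6; -21.5 12.5 0 0.75; -26 15 0 0.9; -30 17.5 0 1.05; -34 20 0 1.2' 6
python3 - <<'E'
from h import *
go((.634,-.172,.300),.356)
E
```

```text
clock: 1.7
tool_pos: [0.6132, -0.1353, 0.3024]
tcp_rot: [-3.141, 0.0, 0.427]
force: [0.8, 0.2, -0.0]
grip_width: 0.0597
grip_force: 0.0
x 0.37 y 4.20 z 0.24 turn 0.071
```

```bash
python3 -m pendant '0.4 4 0 0.05; 0.4 4 0 0.05; 0.4 4 0 0.05'
python3 - <<'E'
from h import *
st=manip.observe();m=cams.camera_model('wrist');im=cams.camera('wrist')[:,:,::-1].copy()
go((.635,-.172,.300),.356,st)
cv2.imwrite('pics/w1.png',im)
for P in((.635,-.172,.17),(.519,-.216,.162)): print(proj(m,P))
mask=(im.max(2)<40).astype(np.uint8)
for c in cv2.findContours(mask,0,cv2.CHAIN_APPROX_NONE)[0]:
    if cv2.contourArea(c)>300:
        r=cv2.minAreaRect(c);print(np.round(np.r_[r[0],r[1],r[2]],1)); Q=plane(m,cv2.boxPoints(r),.17);print(Q.round(4)[:,:2].tolist(),Q.mean(0))
E
```

```text
clock: 2.0
tool_pos: [0.6327, -0.1683, 0.3018]
tcp_rot: [-3.14, 0.001, 0.383]
force: [-0.3, 0.5, -0.8]
grip_width: 0.06
grip_force: 0.0
x 0.08 y 0.43 z 0.18 turn 0.027
[[264.17727408 204.82910065]]
[[259.83859287 354.95317855]]
[262.5 321.5  35.   19.   90. ]
[[0.5636, -0.1926], [0.5687, -0.2052], [0.5416, -0.2164], [0.5364, -0.2034]] [ 0.55257598 -0.20440147  0.17      ]
[255.5 308.5 149.  511.   90. ]
[[0.5477, -0.0119], [0.6786, -0.3368], [0.572, -0.4067], [0.4217, -0.0351]] [ 0.55499924 -0.19761651  0.17      ]
[443. 286. 106. 136.  90.]
[[0.6445, -0.2489], [0.6793, -0.3364], [0.6066, -0.3837], [0.5697, -0.2871]] [ 0.62501402 -0.31402618  0.17      ]
[191.4 246.2  17.   51.9  26.6]
[[0.5705, -0.1296], [0.6086, -0.1333], [0.6074, -0.1445], [0.569, -0.1413]] [ 0.58886889 -0.13718652  0.17      ]
[321.4 245.8  52.8  17.   63.4]
[[0.6308, -0.2011], [0.6394, -0.2083], [0.6141, -0.2378], [0.605, -0.2304]] [ 0.62232015 -0.21939275  0.17      ]
[267.3 196.6  21.5 101.3   1.7]
[[0.605, -0.1775], [0.6696, -0.1537], [0.6743, -0.1664], [0.6101, -0.1913]] [ 0.63975446 -0.17221732  0.17      ]
```

View pics/w1.png

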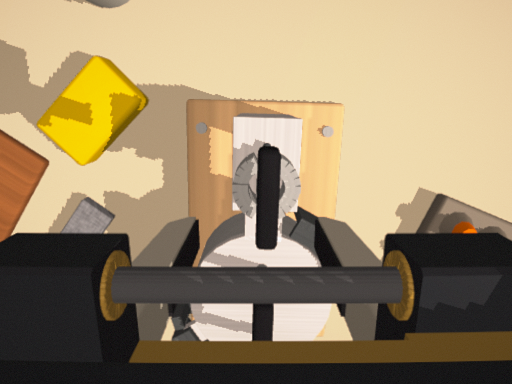

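The wrist view shows the pin bar upright at (267,197). Cast onto its top plane it is 69 x 14 mm at (0.639,-0.172), yaw 0.353, which matches the given size.

Run:
```python
from h import *
go((.6385,-.172,.228),.354)
```

```text
x 0.38 y 0.65 z 7.42 turn 0.030
```

```bash
python3 -m pendant '0.4 0.6 2 0.03; 0.4 0.6 4 0.03; 0.4 0.6 6 0.03; 0.4 0.6 7.4 0.03; 0.4 0.6 7.4 0.03; 0.4 0.6 7.4 0.03; 0.4 0.6 7.4 0.03' 4
python3 - <<'E'
from h import *
go((.6385,-.172,.228),.354)
E
python3 -m pendant '0 0 0 0; 0 0 0 0; 0 0 0 0; 0 0 0 0; 0 0 0 0' 0 40
```

```text
clock: 2.75
tool_pos: [0.6392, -0.1718, 0.23]
tcp_rot: [3.141, -0.001, 0.354]
force: [0.1, 1.0, 0.4]
grip_width: 0.0397
grip_force: 0.0
x -0.07 y -0.01 z 0.20 turn 0.000
clock: 3.25
tool_pos: [0.6392, -0.1728, 0.2291]
tcp_rot: [3.14, -0.001, 0.354]
force: [1.5, -4.0, -0.1]
grip_width: 0.015
grip_force: 40.0
```

Gripped at 15 mm. Pulling up 29 mm.

```bash
python3 -m pendant '0 0 -1 0; 0 0 -2 0; 0 0 -2.6 0; 0 0 -2.95 0; 0 0 -2.95 0; 0 0 -2.95 0'
```

```text
clock: 3.85
tool_pos: [0.6391, -0.1728, 0.2569]
tcp_rot: [3.14, 0.0, 0.354]
force: [7.1, -6.7, -12.6]
grip_width: 0.0146
grip_force: 40.0
```

```bash
python3 -m pendant '0 0.05 -0.1 0; 0 0.05 -0.1 -0.15; 0 0.05 -0.1 -0.3; 0 0.05 -0.1 -0.45; 0 0.05 -0.1 -0.6; 0 0.05 -0.1 -0.75; 0 0.05 -0.1 -0.9; 0 0.05 -0.1 -1.05'; python3 -m pendant '0 0 0 0;0 0 0 0'
```

```text
clock: 4.65
tool_pos: [0.6382, -0.1721, 0.257]
tcp_rot: [-3.137, -0.001, 1.41]
force: [-0.9, -0.1, -12.6]
grip_width: 0.015
grip_force: 40.0
clock: 4.85
tool_pos: [0.6382, -0.1721, 0.2576]
tcp_rot: [-3.138, -0.001, 1.399]
force: [-2.7, 1.6, -13.3]
grip_width: 0.015
grip_force: 40.0
```

Turned 1.05 rad with low forces. Lowering it into the notch (0.022), then releasing.

```bash
python3 -m pendant '0 0 0.3 0; 0 0 0.6 0; 0 0 0.8 0; 0 0 0.8 0; 0 0 0.8 0'; python3 -m pendant '0 0 0 0;0 0 0 0;0 0 0 0;0 0 0 0' 4
python3 -m pendant '0 0 -2 0;0 0 -5 0;0 0 -8 0;0 0 -8 0;0 0 -8 0'
python3 - <<'E'
from h import *
m=cams.camera_model('wrist');im=cams.camera('wrist')[:,:,::-1].copy();cv2.imwrite('pics/w2.png',im)
mask=(im.max(2)<40).astype(np.uint8)
for c in cv2.findContours(mask,0,cv2.CHAIN_APPROX_NONE)[0]:
    if cv2.contourArea(c)>300:
        r=cv2.minAreaRect(c);print(np.round(np.r_[r[0],r[1],r[2]],1)); Q=plane(m,cv2.boxPoints(r),.192);print(Q.round(4)[:,:2].tolist(),Q.mean(0))
cv2.imwrite('pics/s2.png',cams.camera('scene')[:,:,::-1]);cv2.imwrite('pics/t2.png',cams.camera('top')[:,:,::-1])
E
```

```text
clock: 5.35
tool_pos: [0.6383, -0.1721, 0.2511]
tcp_rot: [-3.139, -0.0, 1.401]
force: [-7.2, 1.7, -6.3]
grip_width: 0.0148
grip_force: 40.0
clock: 5.75
tool_pos: [0.6395, -0.1726, 0.2521]
tcp_rot: [3.139, 0.0, 1.403]
force: [0.6, -0.5, -0.4]
grip_width: 0.0387
grip_force: 0.0
clock: 6.25
tool_pos: [0.6392, -0.1725, 0.3317]
tcp_rot: [3.14, 0.0, 1.403]
force: [-0.7, 0.1, -0.7]
grip_width: 0.0398
grip_force: 0.0
[423.8 286.2 104.1 172.7  89.4]
[[0.691, -0.2052], [0.8131, -0.2252], [0.8162, -0.3137], [0.6827, -0.2902]] [ 0.75075077 -0.25856038  0.192     ]
[255.5 307.5 151.  511.   90. ]
[[0.4567, -0.1634], [0.8141, -0.2244], [0.8181, -0.3585], [0.4088, -0.2882]] [ 0.6244056  -0.25862261  0.192     ]
[300.4 245.1  47.8  12.   71.6]
[[0.6578, -0.1913], [0.666, -0.1899], [0.6719, -0.2258], [0.6635, -0.2273]] [ 0.66479027 -0.20858899  0.192     ]
[213.3 244.6  13.   49.   18.4]
[[0.5913, -0.212], [0.6092, -0.1793], [0.617, -0.1837], [0.5994, -0.2166]] [ 0.60421856 -0.19792244  0.192     ]
[254. 199.  20.  98.   0.]
[[0.6252, -0.2038], [0.6374, -0.1355], [0.6504, -0.1377], [0.6391, -0.2061]] [ 0.6380476  -0.17076297  0.192     ]
```

View pics/w2.png

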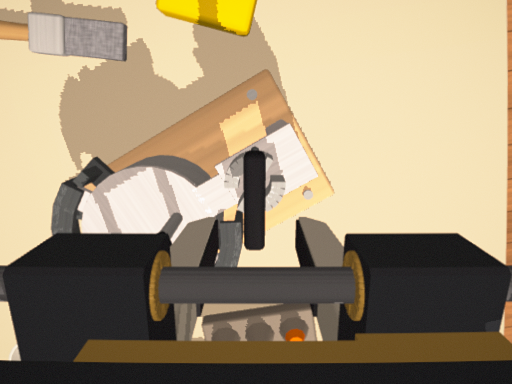

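The wrist view shows the pin bar at (254,199), well turned from the collar's slot. It measures 69 mm long at the 192 mm plane and is turned 1.04 rad, so it is parked. On to the cover.

Run:
```python
from h import *
go((.5205,-.2155,.295),.354)
```

```text
x -6.22 y -10.95 z 3.50 turn 1.050
```

```bash
python3 -m pendant '-1 -1.5 0 0.15; -2 -3 0 0.3; -3 -5 0 0.45; -4 -7 0 0.6; -5 -9 1 0.75; -6.2 -11 2 0.9; -6.2 -11 3.5 1.05; -6.2 -11 3.5 1.05'; python3 -m pendant '0 0 0 0; 0 0 0 0'
python3 - <<'E'
from h import *
st=manip.observe();m=cams.camera_model('wrist');im=cams.camera('wrist')[:,:,::-1].copy();cv2.imwrite('pics/w3.png',im)
for P in((.5205,-.2155,.162),): print(proj(m,P))
mask=(im.max(2)<40).astype(np.uint8)
for c in cv2.findContours(mask,0,cv2.CHAIN_APPROX_NONE)[0]:
    if cv2.contourArea(c)>300:
        r=cv2.minAreaRect(c);print(np.round(np.r_[r[0],r[1],r[2]],1)); Q=plane(m,cv2.boxPoints(r),.162);print(Q.round(4)[:,:2].tolist(),Q.mean(0))
go((.5205,-.2155,.220),.354,st)
E
```

```text
clock: 7.2
tool_pos: [0.5192, -0.2152, 0.2941]
tcp_rot: [-3.139, 0.003, 0.351]
force: [0.3, -0.0, -0.0]
grip_width: 0.0396
grip_force: 0.0
clock: 7.4
tool_pos: [0.5207, -0.2152, 0.2966]
tcp_rot: [3.141, -0.0, 0.358]
force: [0.3, -0.2, -0.2]
grip_width: 0.0403
grip_force: 0.0
[[257.52574116 205.36563795]]
[423.7 285.8 104.1 173.1  89. ]
[[0.5193, -0.2734], [0.563, -0.3859], [0.4901, -0.4321], [0.4436, -0.3084]] [ 0.50401327 -0.34994818  0.162     ]
[255.5 308.5 149.  511.   90. ]
[[0.4383, -0.0553], [0.5623, -0.3877], [0.4524, -0.4557], [0.3106, -0.0756]] [ 0.44090707 -0.24358325  0.162     ]
[300.4 245.1  47.8  12.   71.6]
[[0.5149, -0.2389], [0.5202, -0.2452], [0.4928, -0.2677], [0.4873, -0.2614]] [ 0.5038029  -0.25330174  0.162     ]
[212.9 245.1  13.3  47.8  18.4]
[[0.4649, -0.1926], [0.5003, -0.1918], [0.5005, -0.2008], [0.4649, -0.2019]] [ 0.48265152 -0.19679158  0.162     ]
[259.5 201.   21.  118.    0. ]
[[0.4812, -0.2238], [0.5581, -0.1956], [0.5628, -0.2082], [0.4863, -0.2375]] [ 0.52211203 -0.21630365  0.162     ]
[283.8   5.7  75.8  34.6  31. ]
[[0.6342, -0.1636], [0.6526, -0.1678], [0.6466, -0.2109], [0.6276, -0.2073]] [ 0.64024055 -0.18739493  0.162     ]
x -0.03 y 0.02 z 7.66 turn 0.004
```

View pics/w3.png

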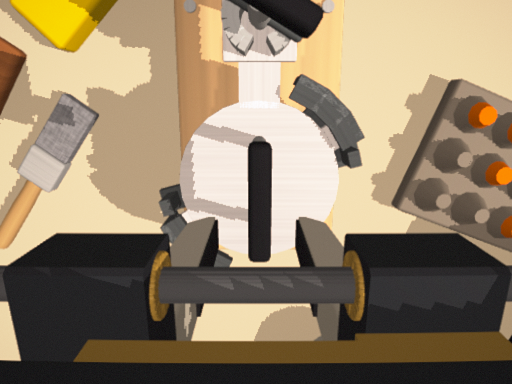

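The wrist view shows the cover bar between the fingers at (259.5,201), measured 82 x 14 mm at (0.522,-0.216). Descending and gripping.

```bash
python3 -m pendant '0.05 0.05 2.5 0; 0.05 0.05 5 0; 0.05 0.05 7 0; 0.05 0.05 7.6 0; 0.05 0.05 7.6 0; 0.05 0.05 7.6 0'; python3 -m pendant '0 0 0 0; 0 0 0 0; 0 0 0 0; 0 0 0 0; 0 0 0 0' 0 50
```

```text
clock: 8.05
tool_pos: [0.5214, -0.2158, 0.2213]
tcp_rot: [3.14, -0.001, 0.355]
force: [-0.6, -0.4, -0.0]
grip_width: 0.0402
grip_force: 0.0
clock: 8.55
tool_pos: [0.5212, -0.2159, 0.2207]
tcp_rot: [3.141, -0.001, 0.354]
force: [0.2, -1.7, 3.3]
grip_width: 0.0159
grip_force: 50.0
```

Gripped at 16 mm. Twisting anticlockwise.

```bash
python3 -m pendant '0 0 0 -0.1; 0 0 0 -0.2; 0 0 0 -0.3; 0 0 0 -0.4; 0 0 0 -0.5; 0 0 0 -0.6; 0 0 0 -0.7; 0 0 0 -0.8'
```

```text
clock: 9.35
tool_pos: [0.5211, -0.2157, 0.2207]
tcp_rot: [3.141, -0.0, 1.157]
force: [-0.2, -0.3, 3.9]
grip_width: 0.0154
grip_force: 50.1
```

```bash
python3 -m pendant '0 0 0 -0.1; 0 0 0 -0.2; 0 0 0 -0.3; 0 0 0 -0.4; 0 0 0 -0.48; 0 0 0 -0.48; 0 0 0 -0.48'
python3 - <<'E'
from h import *
print(manip.observe()['moment'])
im=np.hstack([cv2.resize(cams.camera('wrist')[:250,:,::-1],None,fx=.8,fy=.8),cv2.resize(cams.camera('scene')[180:285,165:265,::-1],(190,200))]);cv2.imwrite('pics/w4.png',im)
E
```

```text
clock: 10.05
tool_pos: [0.5212, -0.2156, 0.2207]
tcp_rot: [3.141, 0.0, 1.632]
force: [-0.3, 0.2, 5.2]
grip_width: 0.0155
grip_force: 50.0
[ 0.00674327  0.05465739 -0.0140935 ]
```

View pics/w4.png

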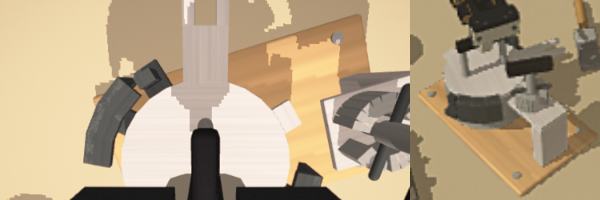

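The tongue has followed the bar, turned 1.28 rad. It points up the picture at (205,60) and the lug at (285,115) is clear of the claws. Lifting straight up.

```bash
python3 -m pendant '0 0 -0.5 0; 0 0 -1.2 0; 0 0 -2.2 0; 0 0 -4 0; 0 0 -6 0; 0 0 -9 0; 0 0 -12 0; 0 0 -12 0'
python3 - <<'E'
from h import *
go((.4575,.187,.34),1.63)
E
```

```text
clock: 10.95
tool_pos: [0.5218, -0.216, 0.3445]
tcp_rot: [3.136, 0.004, 1.633]
force: [-0.2, -0.6, -3.8]
grip_width: 0.0155
grip_force: 50.0
x 40.63 y -3.90 z 0.45 turn 0.003
```

It weighs 3.8 N, so the cover is in hand. Carrying it to the board.

```bash
python3 -m pendant '2 0 0 0; 6 -0.5 0 0; 10.5 -1 0 0; 15 -1.5 0 0; 19.5 -2 0 0; 24 -2.5 0 0; 28.5 -3 0 0; 33 -3.3 0 0'
python3 -m pendant '2.5 -0.3 0 0; 4.5 -0.5 0 0; 6 -0.5 0 0; 7 -0.5 0 0; 7.5 -0.5 0 0;7.5 -0.5 0 0;7.5 -0.5 0 0'
python3 - <<'E'
from h import *
go((.4575,.187,.19),1.63)
E
```

```text
clock: 11.75
tool_pos: [0.466, 0.1133, 0.3392]
tcp_rot: [-3.14, 0.0, 1.633]
force: [0.4, -0.2, -4.0]
grip_width: 0.0157
grip_force: 50.0
clock: 12.45
tool_pos: [0.4575, 0.1857, 0.34]
tcp_rot: [-3.141, 0.0, 1.633]
force: [-0.2, 0.2, -4.6]
grip_width: 0.0157
grip_force: 50.0
x 0.13 y 0.00 z 15.00 turn 0.003
```

```bash
python3 -m pendant '0 0 2.5 0; 0 0 6 0; 0 0 9.5 0; 0 0 12.5 0; 0 0 14.5 0; 0 0 15.7 0; 0 0 16 0; 0 0 16 0'
python3 -m pendant '0 0 0.2 0; 0 0 0.4 0; 0 0 0.5 0; 0 0 0.6 0; 0 0 0.7 0; 0 0 0.7 0'
```

```text
clock: 13.25
tool_pos: [0.4578, 0.1861, 0.1806]
tcp_rot: [3.141, -0.0, 1.633]
force: [0.1, -0.5, -3.8]
grip_width: 0.0157
grip_force: 50.0
clock: 13.85
tool_pos: [0.4575, 0.1862, 0.1732]
tcp_rot: [-3.141, 0.0, 1.634]
force: [-0.8, -0.2, -5.5]
grip_width: 0.016
grip_force: 50.0
```

```bash
python3 -m pendant '0 0 0.05 0; 0 0 0.1 0; 0 0 0.15 0; 0 0 0.2 0; 0 0 0.25 0; 0 0 0.25 0'
```

```text
clock: 14.45
tool_pos: [0.4575, 0.1862, 0.1708]
tcp_rot: [-3.142, 0.0, 1.634]
force: [-0.7, -0.1, -3.9]
grip_width: 0.0156
grip_force: 50.0
```

```bash
python3 -m pendant '0 0 0.05 0; 0 0 0.1 0; 0 0 0.15 0; 0 0 0.15 0; 0 0 0.15 0'
```

```text
clock: 14.95
tool_pos: [0.4575, 0.1861, 0.1707]
tcp_rot: [3.141, 0.0, 1.634]
force: [-9.5, -3.6, 19.9]
grip_width: 0.0158
grip_force: 50.0
```

It is seated on the board, with contact at the predicted height. Easing the load, then releasing.

```bash
python3 -m pendant '0 0 -0.05 0; 0 0 -0.08 0; 0 0 -0.08 0'; python3 -m pendant '0 0 0 0; 0 0 0 0; 0 0 0 0; 0 0 0 0; 0 0 0 0' 5
python3 -m pendant '0 0 -1 0; 0 0 -3 0; 0 0 -7 0; 0 0 -11 0; 0 0 -15 0; 0 0 -15 0'
```

```text
clock: 15.25
tool_pos: [0.4574, 0.1861, 0.1707]
tcp_rot: [3.142, 0.0, 1.634]
force: [-4.7, -3.2, 7.4]
grip_width: 0.0152
grip_force: 50.0
clock: 15.75
tool_pos: [0.4575, 0.1862, 0.17]
tcp_rot: [3.142, -0.0, 1.634]
force: [-0.3, 0.5, 0.7]
grip_width: 0.0484
grip_force: 0.0
clock: 16.35
tool_pos: [0.4588, 0.1867, 0.3257]
tcp_rot: [3.133, -0.002, 1.634]
force: [0.8, -0.1, -0.7]
grip_width: 0.0502
grip_force: 0.0
```

```bash
python3 -m pendant '-4 0 0 0; -8 0 0 0; -12 0 0 0; -16 0 0 0; -20 0 0 0; -20 0 0 0;-20 0 0 0'
python3 - <<'E'
from h import *
a=cams.camera('scene')[130:290,150:390,::-1];b=cams.camera('top')[120:250,150:350,::-1]
o=np.zeros((600,800,3),np.uint8);o[:320,:480]=cv2.resize(a,None,fx=2,fy=2);o[320:580,:400]=cv2.resize(b,None,fx=2,fy=2);cv2.imwrite('pics/f.png',o)
E
```

```text
clock: 17.05
tool_pos: [0.4699, -0.0138, 0.3199]
tcp_rot: [-3.141, -0.0, 1.632]
force: [-0.7, -0.1, 0.3]
grip_width: 0.0498
grip_force: 0.0
```

View pics/f.png

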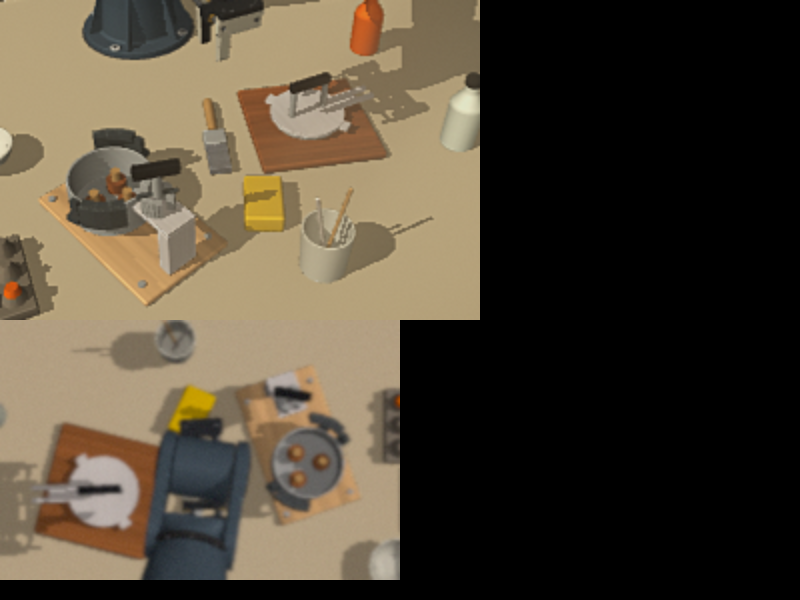

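The cover lies flat and handle up in the middle of the board, at about (308,110) in the scene crop. The pin is parked out at (157,170), the pot is open, and the other things haven't moved.

```bash
python3 -c "
from cell import manip
print(manip.finish_job())"
```

```text
the job is handed in; nothing more can be done
None
```

The pot is open, with its pin parked out and the cover resting handle up in the middle of the chopping board; I handed the job in at about 17 s on the robot's clock, and no verdict was returned.

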